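Set the pour-over coffee stand to its height mark and clamp it

ROBOT

A 6-joint arm with a two-finger parallel gripper is mounted at the origin on a cart in front of the work surface, level with it; the furniture and walls round the work are solid. World frame = base frame: x ahead of the robot, y to its left, z up, the work surface at z = 0. Lengths are in m, angles in rad, forces in N, time in s.
With the tool pointing down it reaches from about 0.35 to 0.975 m from the base axis. Payload 4.9 kg.
Tool frame: the origin (TCP) lies at the very end of the fingers, on their centre line; the grasp point (between the pads) lies 19 mm behind it; z points along the fingers, y is the line along which they close (so a half turn about z gives the same grasp; the last joint's range is limited). The gripper opens to 85 mm and grips with 20 to 120 N. Pads are 22 mm wide; open, the fingers measure 114 mm over their backs; the gripper's body (76 mm by 85 mm) begins 54 mm behind the grasp point. The pads swing forward as they close: fully open they stand 13 mm farther back than shut.
Start: joints at [1.203, 0.053, 1.613, -0, 1.476, -0.119], TCP at [0.154, 0.606, 0.231] pointing down, gripper open.
Joint ranges: [-3.01, 3.01], [-1.01, 2.22], [0.06, 2.58], [-1.02, 4.17], [0.09, 2.62], [-3.14, 3.14]. Speed limits (rad/s): [2.57, 2.57, 3.14, 3.14, 3.14, 3.14].

INTERFACE

Orientations are given as a rotation vector (axis times angle).
In Python, from station import get_obs, get_image, finish_job gives the robot as it stands. The module is installed in compiled form; this text tells all that it offers.
- The arm moves only by the tool carry_out, never from a script. Its argument "rows" is a list of rows, each a list of 7 numbers: the turn, a rotation vector about the tool's x, y, z as a fraction of full scale, then the shift along the tool's x, y, z as a fraction of full scale, then the closure, from -1 (fully open) to 1 (shut). A call has 1 to 5 rows; each row is the pose to reach, as a shift and turn from the pose commanded when the call began, along the tool's axes at that moment, turning the shorter way round; what a row does not reach only later rows make up. Full scale, the value 1, is 300 mm for a shift and pi rad for a turn. A row lasts 1/10 s, in which the tool goes at most 50 mm and 8.59 degrees, less where a joint would pass 70% of its speed; a pose out of reach is approached as far as the arm can. A call with a number of a shift or a turn outside -1 to 1 is refused whole. A call with a gripper value outside its range is refused whole. The fingers move at their own pace and stop on an object; "force" is the grip in N (left out, the last holds). Time passes only in rows, so rows that repeat a pose let the fingers close. It gives the time, the measured TCP pose, the force, the opening and the grip force at its end, in the units of the state.
- get_obs(): the state, without advancing time (a new reading comes with each control period).
- get_image(name): name is "scene" or "top" or "wrist"; returns a dict with "img" (480x640x3 uint8, blue, green, red), "mtx" (3x3 intrinsics, pixels), "D" ([k1, k2, p1, p2, k3] as OpenCV has them; the pictures are not rectified), "R" (3x3) and "t" (3): a world point X has camera coordinates R X + t. Camera axes: x right, y down, z forward; pixel columns grow to the right and rows downward; lengths in m; the calibration is good to about 2 mm. A picture is of the moment at which its call begins. There is no depth.
- finish_job(): hands the job in; it is judged then, once.
The state is a dict: "t": time; "q": joint angles; "dq": joint speeds; "effort": joint torques, N m; "tool_pos": TCP position; "tool_rot": TCP orientation; "contact_force": force on the tool from outside, world axes, zero at the start; "wrist_torque": the same for the moment, N m; "opening": finger opening in m; "grip_force": force on a finger pad.
Only numpy, scipy, OpenCV 4.12 (cv2) and the standard library are available. Lean on these libraries where they do the work, as an engineer would, in place of code of your own. Each camera call takes 0.05 s, during which the arm holds its last target. There are 200 camera calls.

TASK

Get the pour-over coffee stand ready for the mug: swing the keeper gate shut across the mouth of the fork until it snaps into its catch and leave it there, so that the dripper cannot slide out. Then take the cam lever by its handle, lift the fork with it until the top edge of the collar just meets the rubber ring on the post, and, holding it at that height (never let it drop), swing the lever fully shut; clamp it nowhere else. Finish still gripping the lever handle, with the dripper sitting in the fork and the mug, canister, timer and spoon left where they are.

Things in the scene. Friction and masses are not known exactly. Their poses are not given: they have to be found in the camera images.
- stand: Fixed coffee stand. Origin: centre of the underside of its dark wooden base (x 120, y 240, 18 mm thick). In its frame an upright steel post (18 mm diameter, 278 mm high, clear of everything above the collar but the ring) stands at x 0, y +75; the fork reaches from the post in -y, its centre at y -45. At yaw 0 the frame is the world's.
- collar_top (a point): Centre of the upper edge of the aluminium collar (36 mm diameter, 44 mm high) that slides on the post, on the post's axis. Collar, fork, gate and lever rise together as one carriage that cannot turn about the post; at the start it rests on a stop. Its frame is parallel to the stand's.
- carriage (a joint): Height of the carriage above its stop, m, 0 to 0.11; starts at 0. Carriage and dripper weigh about 0.6 kg; while the lever is open they sink on their own when let go.
- ring_edge (a point): Centre, on the post's axis, of the lower edge of the black rubber ring (25 mm diameter, 6 mm high) that marks the wanted height on the post, 45 to 90 mm above the collar's top at the start. It is passed by the collar without contact.
- gate (a joint): Angle of the keeper gate, rad: 0 shut (bar across the fork's mouth, along +x of the stand, tip behind the catch ball), positive open, up to 1.6 (bar pointing away in -y). Light to turn; a sprung ball resists about 3 N at the knob between 0.12 and 0.07 rad, inside of which it pulls the gate to its stop at 0.
- gate_knob (a point): Centre of the upright black knob on the gate, 12 mm diameter, 37 mm high (this point lies 14 mm below its top, 22 mm above the top of the gate's 8 mm wide, 9 mm high bar), 70 mm from the hinge axis. It rises with the carriage.
- gate_hinge (a point): Point on the gate's upright hinge axis, at the end of the fork's tine on the stand's -x side, level with gate_knob.
- lever (a joint): Angle of the cam lever, rad: 0 fully shut (handle pointing along +y of the stand, away from the fork), positive open, up to 1.4 (handle swung towards -x of the stand). Turns about an upright pin and stays where it is left; about 1 N at the handle, rising to about 10 N over the last 0.35 rad, where the cam bites on the post; it goes over centre at 0.09 and stops at 0.
- lever_grip (a point): Centre of the black handle of the cam lever: an upright flat paddle 12 mm thick, 46 mm long (along the lever), 30 mm high, 88 mm from the pin; free all round for the fingers. Its y axis points from the pin to the handle.
- lever_pin (a point): Point on the lever's upright pin axis, 30 mm from the post's axis towards +y of the stand, level with lever_grip.
- fork_centre (a point): Centre of the fork at the top of its rods, where the flange of the dripper rests; moves with the carriage.
- dripper_centre (a point): Centre, half-way up, of the loose white ceramic dripper: a funnel 74 mm high with a flange 96 mm across, 52 mm above its lower end; when it sits in the fork this point is 15 mm below fork_centre, and its rim stands 22 mm above the rods. z is its axis.
- mug: Plain steel mug, 74 mm diameter, 96 mm high; origin at its foot. Stays where it is.
- canister: Canister with a wooden lid, 70 mm diameter, 85 mm high; origin at its foot. Stays where it is.
- timer: Kitchen timer, 62 mm diameter, 43 mm high; origin at its foot. Stays where it is.
- spoon: Teaspoon 130 mm long; origin at its underside. Stays where it is.

How it is judged:
By the outcome, as a careful person would: the job done as asked, in the order asked, and still so for the second after the job is handed in, while the arm keeps its last pose, push and grip.
It also fails if it takes over 51 s, if anything falls off the work surface, if the arm or the gripper's body presses on something with over 40 N, if the wrist force passes 120 N, or if a joint passes its speed limit or range.

## Working session

There is one attempt and no reset: what is moved stays moved. The work goes in short steps, Python scripts to look and compute and a tool call to move; the robot and the scene stay as the last step left them, time stands still between calls to the robot, and variables do not carry over. Pictures are saved under pics/ and viewed, at most 10 in all, crops included, and the job is handed in when it is done.

Besides the shell and the picture viewer there is one more tool, called after "Emit:" as name([rows], argument=value, ...), one row to a line, values as JSON. carry_out: Moves the arm, as the interface text tells. Shift numbers are shares of 300 mm and turn numbers shares of pi rad, none past 1 either way. Its arguments: {"type":"object","properties":{"rows":{"type":"array"},"force":{"type":"number"}},"required":["rows"]}

```bash
mkdir -p pics; cat > h.py <<'E'
import numpy as np, cv2
from station import get_obs,get_image,finish_job
from scipy.spatial.transform import Rotation as Ro
def ray(im,u,v):
    p=cv2.undistortPoints(np.array([[[u,v]]],float),im["mtx"],im["D"])[0,0]
    R=np.array(im["R"]);c=-R.T@np.array(im["t"]);d=R.T@np.array([p[0],p[1],1]);return c,d/np.linalg.norm(d)
def onz(im,u,v,z):
    c,d=ray(im,u,v);return c+d*(z-c[2])/d[2]
def tri(a,b):
    (c1,d1),(c2,d2)=a,b
    s=np.linalg.lstsq(np.c_[d1,-d2],c2-c1,rcond=None)[0]
    p,q=c1+s[0]*d1,c2+s[1]*d2;return (p+q)/2,np.linalg.norm(p-q)
def proj(im,X):
    return cv2.projectPoints(np.array(X,float).reshape(-1,1,3),cv2.Rodrigues(np.array(im["R"]))[0],np.array(im["t"],float),im["mtx"],im["D"])[0][:,0]
E
python3 - <<'E'
from h import *
import pickle
d={}
for n in("scene","top","wrist"):
    d[n]=get_image(n);cv2.imwrite(f"pics/{n}0.png",d[n]["img"]);R=np.array(d[n]["R"]);print(n,-R.T@d[n]["t"])
pickle.dump(d,open("d0.pkl","wb"));o=get_obs();print(o["t"],o["tool_pos"],o["tool_rot"])
E
```

```text
scene [-0.17541534 -0.45413853  1.11221418]
top [ 0.41593311 -0.00675639  1.32659117]
wrist [0.0765736  0.62465446 0.37235735]
0.15 [0.1537573  0.60530731 0.23033643] [-3.89848319e-01 -3.11694119e+00  2.40984493e-03]
```

View pics/scene0.png

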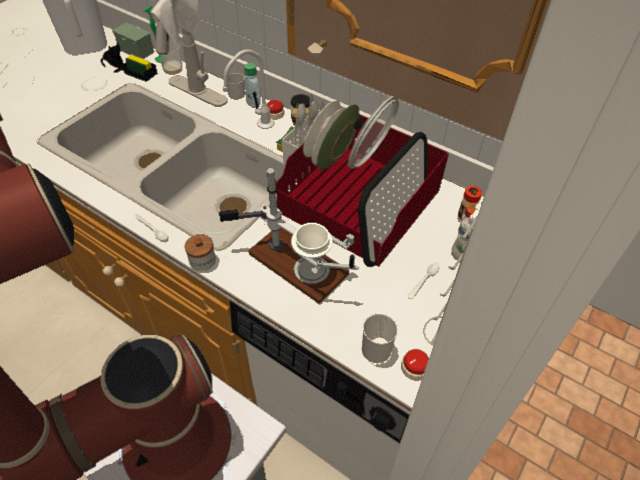

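View pics/top0.png

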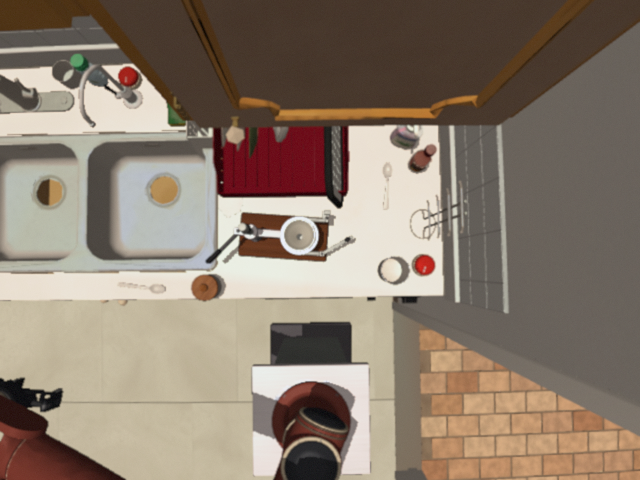

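The scene shows the stand near (290,240), with the lever handle to its left, the dripper in the fork and the gate open at the right. In the top view the fork points right (world -y), with the handle near (222,250) and the gate near (340,242).

```bash
python3 - <<'E'
from h import *
import pickle
d=pickle.load(open("d0.pkl","rb"))
a=cv2.resize(d["top"]["img"][190:280,195:365],None,fx=4.7,fy=4.7,interpolation=cv2.INTER_CUBIC)
cv2.imwrite("pics/ct.png",a[:,:800])
b=cv2.resize(d["scene"]["img"][160:305,200:380],None,fx=4,fy=4,interpolation=cv2.INTER_CUBIC)
cv2.imwrite("pics/cs.png",b)
E
```

```text
(no output)
```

View pics/ct.png

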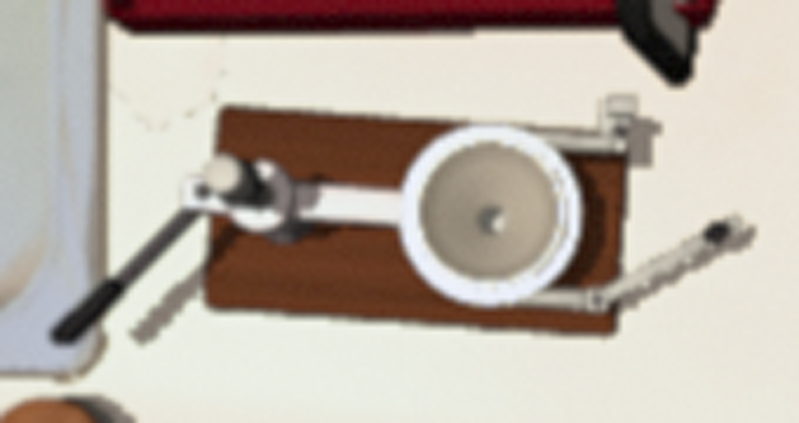

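View pics/cs.png

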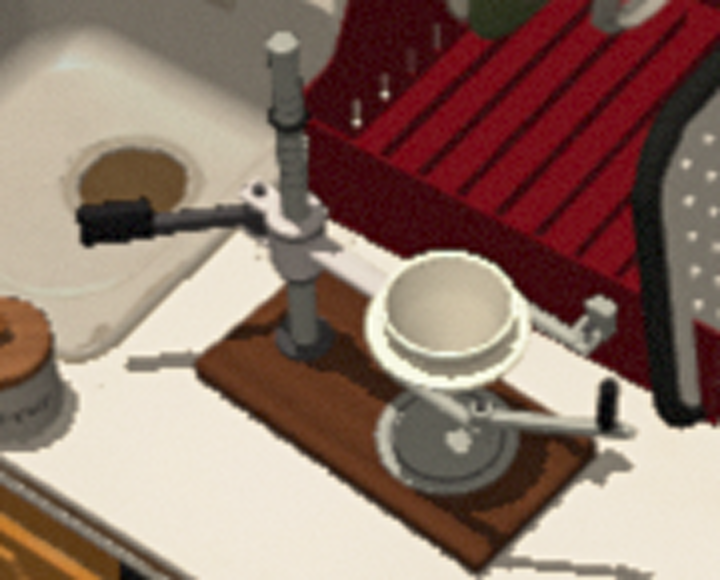

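The crops show, in top crop pixels, the knob top at (716,232), hinge (598,300), handle (60,333)–(118,287) and pin (203,190). In scene crop pixels they are the knob (607,384–428), hinge (483,405), handle (80–152,222), ring (288,118), post top (283,42) and collar top (297,222).

```bash
python3 - <<'E'
from h import *
import pickle
d=pickle.load(open("d0.pkl","rb"));T,S=d["top"],d["scene"]
t=lambda x,y:(195+(x+.5)/4.7-.5,190+(y+.5)/4.7-.5)
s=lambda x,y:(200+(x+.5)/4-.5,160+(y+.5)/4-.5)
for n,a,b in[("posttop",(224,170),(283,42)),("knobtop",(716,232),(607,383)),("hinge",(598,300),(483,405)),("pin",(203,190),(259,190)),("handle tip",(60,334),(80,212)),("handle root",(118,287),(152,208))]:
    print(n,*tri(ray(T,*t(*a)),ray(S,*s(*b))))
C=[onz(T,*t(*p),.018) for p in[(222,105),(612,333),(207,305)]];print("base top",*C)
print("base scene",*[onz(S,*s(*p),.018) for p in[(197,362),(485,570),(595,450)]])
E=(C[1]-C[2]);yaw=np.arctan2(E[0],-E[1]);print("yaw",yaw,"ctr",(C[0]+C[1])/2)
E
```

```text
posttop [0.50832389 0.14248164 0.27361448] 7.985016209440898e-05
knobtop [ 0.4828708  -0.09378057  0.16818709] 0.001613664133071924
hinge [ 0.4501333  -0.03406193  0.13829987] 0.002375845689919446
pin [0.51050852 0.17315154 0.13324313] 0.0009431728540598073
handle tip [0.43529864 0.24988807 0.13139998] 0.0009174141625824078
handle root [0.4607723  0.21727824 0.1331796 ] 0.003098809884883945
base top [0.56841894 0.17972974 0.018     ] [ 0.43375997 -0.04352825  0.018     ] [0.45301368 0.18897201 0.018     ]
base scene [0.45109857 0.18477744 0.018     ] [ 0.42778596 -0.0545175   0.018     ] [ 0.5395188  -0.05964429  0.018     ]
yaw -0.08262304130599364 ctr [0.50108946 0.06810075 0.018     ]
```

```bash
cat >> h.py <<'E'
def Rt(psi):
    y=np.array([np.cos(psi),np.sin(psi),0]);z=np.array([0,0,-1.]);return np.c_[np.cross(y,z),y,z]
def mv(pos,psi,R0=None,p0=None,n=""):
    o=get_obs();R0=Ro.from_rotvec(o["tool_rot"]).as_matrix() if R0 is None else R0;p0=np.array(o["tool_pos"]) if p0 is None else p0
    r=Ro.from_matrix(R0.T@Rt(psi)).as_rotvec();print(n,np.round(np.r_[r/np.pi,R0.T@(np.array(pos)-p0)/.3],4).tolist())
E
python3 - <<'E'
from h import *
p=[(.32,.37,.30),(.38,.16,.30),(.43,-.01,.28),(.483,-.094,.25)]
ps=1.322-np.array([.74,1.4,2.1,2.39])
R=None;p0=None
for a,b in zip(p,ps):
    mv(a,b,R,p0);R=Rt(b);p0=np.array(a)
E
```

```text
[-0.0005, 0.0001, 0.2355, -0.7302, -0.6241, -0.2314]
 [0.0, 0.0, 0.2101, -0.6947, -0.2177, 0.0]
 [0.0, 0.0, 0.2228, -0.552, 0.2103, 0.0667]
 [0.0, 0.0, 0.0923, -0.0755, 0.3224, 0.1]
```

Emit:
carry_out([
  [0,0,0.2355,-0.73,-0.624,-0.23,-0.3],
  [0,0,0.2355,-0.73,-0.624,-0.23,-0.3],
  [0,0,0.2355,-0.73,-0.624,-0.23,-0.3],
  [0,0,0.2355,-0.73,-0.624,-0.23,-0.3],
  [0,0,0.2355,-0.73,-0.624,-0.23,-0.3],
], force=30)

```text
t: 0.65
tool_pos: [0.2946, 0.4054, 0.2896]
tool_rot: [1.498, 2.761, -0.0]
contact_force: [1.1, 0.0, 0.8]
opening: 0.0552
grip_force: 0.0
```

```bash
python3 - <<'E'
from h import *
o=get_obs();print(o["t"],o["tool_pos"],o["opening"])
mv((.38,.16,.30),-.08)
mv((.38,.16,.30),.1)
E
```

```text
0.65 [0.29462534 0.40537819 0.28964208] 0.05520525995809499
 [-0.0, 0.0001, 0.2091, -0.8408, -0.2076, -0.0343]
 [-0.0, 0.0001, 0.1518, -0.8408, -0.2076, -0.0343]
```

Emit:
carry_out([
  [0,0,0.209,-0.84,-0.208,-0.034,-0.3],
  [0,0,0.209,-0.84,-0.208,-0.034,-0.3],
  [0,0,0.209,-0.84,-0.208,-0.034,-0.3],
  [0,0,0.209,-0.84,-0.208,-0.034,-0.3],
  [0,0,0.209,-0.84,-0.208,-0.034,-0.3],
])

```text
t: 1.15
tool_pos: [0.3773, 0.1697, 0.2993]
tool_rot: [2.306, 2.133, 0.001]
contact_force: [1.0, 0.8, 0.4]
opening: 0.0555
grip_force: 0.0
```

```bash
python3 - <<'E'
from h import *
o=get_obs();print(o["t"],o["tool_pos"],o["opening"])
mv((.46,-.07,.27),-.79)
E
```

```text
1.15 [0.37727791 0.16969177 0.29926011] 0.055462842148716156
 [0.0001, -0.0001, 0.2267, -0.7751, 0.3369, 0.0976]
```

Emit:
carry_out([
  [0,0,0.227,-0.775,0.337,0.098,-0.3],
  [0,0,0.227,-0.775,0.337,0.098,-0.3],
  [0,0,0.227,-0.775,0.337,0.098,-0.3],
  [0,0,0.227,-0.775,0.337,0.098,-0.3],
  [0,0,0.227,-0.775,0.337,0.098,-0.3],
])

```text
t: 1.65
tool_pos: [0.4592, -0.065, 0.2702]
tool_rot: [2.907, 1.191, 0.001]
contact_force: [0.6, 0.3, -0.5]
opening: 0.0552
grip_force: 0.0
```

```bash
python3 - <<'E'
from h import *
o=get_obs();print(o["t"],o["tool_pos"],o["opening"])
mv((.483,-.094,.23),-1.07)
E
```

```text
1.65 [ 0.45915397 -0.06503445  0.27022361] 0.055199841497720455
 [0.0001, -0.0001, 0.088, -0.0111, 0.1245, 0.1341]
```

Emit:
carry_out([
  [0,0,0.088,-0.011,0.124,0.134,-0.3],
  [0,0,0.088,-0.011,0.124,0.134,-0.3],
  [0,0,0.088,-0.011,0.124,0.134,-0.3],
  [0,0,0.088,-0.011,0.124,0.134,-0.3],
])

```text
t: 2.05
tool_pos: [0.483, -0.0914, 0.2306]
tool_rot: [-3.04, -0.792, -0.0]
contact_force: [0.2, -0.1, 0.5]
opening: 0.0554
grip_force: 0.0
```

```bash
python3 - <<'E'
from h import *
import pickle
o=get_obs();print(o["t"],o["tool_pos"])
d={n:get_image(n) for n in("wrist","top","scene")};pickle.dump(d,open("d1.pkl","wb"))
W=d["wrist"];im=W["img"].copy()
print(proj(W,[[.483,-.094,.168],[.4501,-.0341,.138],[.483,-.094,.132]]))
cv2.imwrite("pics/w1.png",im)
E
```

```text
2.05 [ 0.48297248 -0.09142393  0.23057869]
[[320.7564616  261.60466157]
 [221.06416494 244.72770937]
 [320.41918707 242.53775049]]
```

View pics/w1.png

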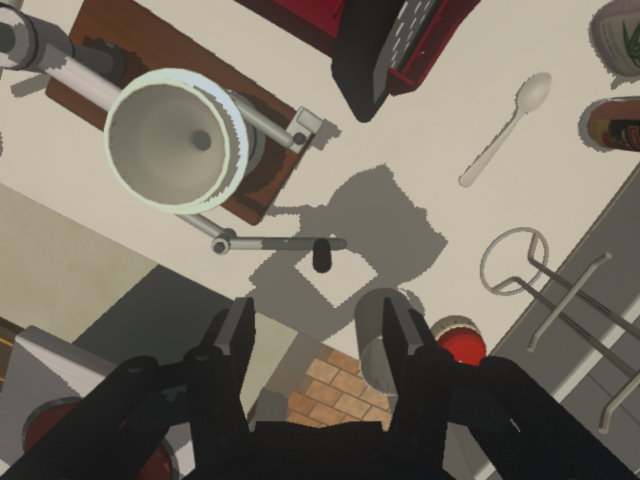

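The wrist view agrees with the estimate: the knob runs from (322,266) to (321,243) and the hinge is at (221,244), within 1–2 mm of prediction. I'll descend and grip.

```bash
python3 - <<'E'
from h import *
mv((.483,-.0945,.149),-1.07)
E
```

```text
[0.0006, -0.0005, 0.0027, -0.0071, 0.0089, 0.2758]
```

Emit:
carry_out([
  [0,0,0.003,-0.007,0.009,0.15,-0.3],
  [0,0,0.003,-0.007,0.009,0.27,-0.3],
  [0,0,0.003,-0.007,0.009,0.275,0.6],
  [0,0,0.003,-0.007,0.009,0.275,0.9],
  [0,0,0.003,-0.007,0.009,0.275,0.9],
], force=25)

```text
t: 2.7
tool_pos: [0.4837, -0.0946, 0.1506]
tool_rot: [3.044, 0.774, 0.005]
contact_force: [-7.7, 16.1, -2.6]
opening: 0.0125
grip_force: 9.8
```

```bash
python3 - <<'E'
from h import *
o=get_obs();print(o)
H=np.array([.4501,-.0341]);p=np.array(o["tool_pos"]);v=p[:2]-H;print(np.linalg.norm(v),np.arctan2(v[1],v[0])+.083)
a0=np.arctan2(v[1],v[0]);H=p[:2]-.07*np.array([np.cos(a0),np.sin(a0)])
for f in(.2,.4,.6,.8,.9,1.0,1.05):
    a=a0+f*(-.083-a0);mv((*(H+.07*np.array([np.cos(a),np.sin(a)])),p[2]),a,n=f)
E
```

```text
{'t': 2.7, 'q': array([-3.45083184e-01, -2.09090257e-01,  1.99728983e+00,  1.35119025e-03,
        1.35058088e+00,  7.27327087e-01]), 'dq': array([ 0.01482529, -0.00204171,  0.0216044 ,  0.10609151,  0.11439838,
        0.00103785]), 'effort': array([-2.96849325e+00, -2.55398655e+01, -3.64346695e+01, -2.03837648e+00,
       -2.14507923e+00, -2.48888863e-02]), 'tool_pos': array([ 0.48368379, -0.09462816,  0.1506149 ]), 'tool_rot': array([3.0441975 , 0.7742197 , 0.00481935]), 'contact_force': array([-7.66179046, 16.07952239, -2.61270463]), 'wrist_torque': array([ 2.78397882,  1.37849558, -0.01579419]), 'grip_force': 9.771863222122192, 'opening': 0.012492023285102046}
0.06922087659272566 -0.981240370752398
0.2 [0.0005, -0.0009, -0.0652, 0.0455, -0.0049, 0.0001]
0.4 [0.0006, -0.0008, -0.1276, 0.0891, -0.0185, 0.0002]
0.6 [0.0006, -0.0008, -0.1901, 0.1292, -0.0404, 0.0003]
0.8 [0.0007, -0.0007, -0.2526, 0.1643, -0.0697, 0.0004]
0.9 [0.0008, -0.0007, -0.2838, 0.1796, -0.0867, 0.0004]
1.0 [0.0008, -0.0006, -0.315, 0.1931, -0.1052, 0.0004]
1.05 [0.0008, -0.0006, -0.3306, 0.1991, -0.115, 0.0004]
```

Emit:
carry_out([
  [0,0,-0.033,0.023,-0.005,0,0.9],
  [0,0,-0.065,0.0455,-0.009,0,0.9],
  [0,0,-0.11,0.077,-0.018,0,0.9],
  [0,0,-0.15,0.104,-0.03,0,0.9],
  [0,0,-0.19,0.129,-0.044,0,0.9],
])

```text
t: 3.2
tool_pos: [0.5112, -0.0643, 0.1506]
tool_rot: [2.678, 1.641, 0.003]
contact_force: [-4.6, 2.8, 1.1]
opening: 0.0108
grip_force: 25.5
```

```bash
python3 - <<'E'
from h import *
o=get_obs();print(o["contact_force"],o["opening"],o["tool_pos"])
H=np.array([.4501,-.0341]);p=np.array(o["tool_pos"]);v=p[:2]-H;print(np.linalg.norm(v),np.arctan2(v[1],v[0])+.083)
a0=np.arctan2(v[1],v[0]);
for a in(-.28,-.2,-.12,-.08,-.06):
    mv((*(H+.07*np.array([np.cos(a),np.sin(a)])),p[2]),a,n=a+.083)
E
```

```text
[-4.63520409  2.77745147  1.13072828] 0.010842892777316959 [ 0.51118964 -0.06431711  0.15059037]
0.06815436583133277 -0.37634688237945313
-0.197 [0.0005, -0.0003, -0.0608, 0.0416, 0.0019, 0.0001]
-0.117 [0.0005, -0.0003, -0.0863, 0.0598, -0.0024, 0.0001]
-0.03699999999999999 [0.0005, -0.0003, -0.1117, 0.0776, -0.0081, 0.0001]
0.0030000000000000027 [0.0006, -0.0003, -0.1245, 0.0863, -0.0114, 0.0001]
0.023000000000000007 [0.0006, -0.0003, -0.1308, 0.0906, -0.0133, 0.0001]
```

Emit:
carry_out([
  [0,0,-0.045,0.032,-0.002,0,0.9],
  [0,0,-0.08,0.055,-0.006,0,0.9],
  [0,0,-0.112,0.078,-0.012,0,0.9],
  [0,0,-0.127,0.09,-0.015,0,0.9],
  [0,0,-0.127,0.094,-0.016,0,0.9],
])

```text
t: 3.7
tool_pos: [0.5185, -0.0373, 0.1504]
tool_rot: [-2.303, -2.135, 0.002]
contact_force: [-8.1, -0.4, 3.0]
opening: 0.0105
grip_force: 25.7
```

```bash
python3 - <<'E'
from h import *
import pickle
o=get_obs();print(o["contact_force"],o["opening"],o["tool_pos"])
H=np.array([.4501,-.0341]);p=np.array(o["tool_pos"]);v=p[:2]-H;print(np.linalg.norm(v),np.arctan2(v[1],v[0])+.083)
for n in ("wrist",):
  W=get_image(n);cv2.imwrite("pics/w2.png",W["img"])
E
```

```text
[-8.0565406  -0.37552953  2.97932816] 0.010502620131820344 [ 0.51853537 -0.03725736  0.15041081]
0.06850816356029274 0.03689626425332077
```

View pics/w2.png

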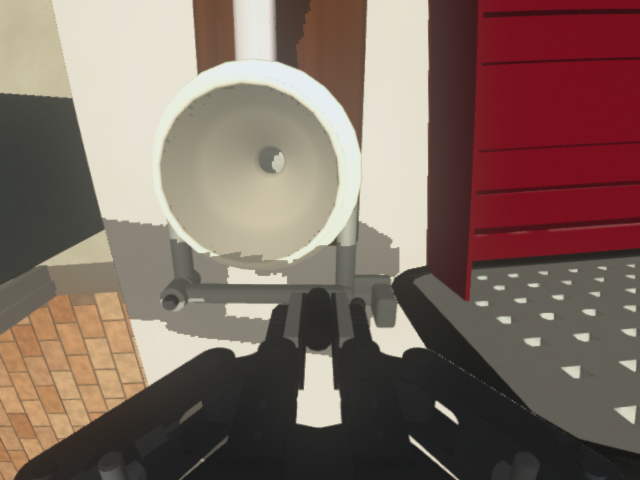

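The wrist view shows the gate bar across the fork's mouth from (170,298) to the catch at (380,295), with the knob in the pads at (318,310). I'll release, rise and verify.

Emit:
carry_out([
  [0,0,0,0,0,0,0.3],
  [0,0,0,0,0,0,0.3],
  [0,0,0,0,0,-0.1,0.3],
  [0,0,0,0,0,-0.25,0.3],
  [0,0,0,0,0,-0.4,0.3],
])

```text
t: 4.25
tool_pos: [0.5189, -0.0377, 0.2699]
tool_rot: [2.305, 2.133, 0.001]
contact_force: [0.9, -0.0, 0.2]
opening: 0.0297
grip_force: 0.0
```

```bash
python3 - <<'E'
from h import *
import pickle
o=get_obs();print(o["contact_force"],o["opening"],o["tool_pos"])
d={n:get_image(n) for n in("wrist","top","scene")};pickle.dump(d,open("d2.pkl","wb"))
w=d["wrist"]["img"][150:350,130:430];s=d["scene"]["img"][170:270,250:380]
a=cv2.resize(w,(400,267));b=cv2.resize(s,None,fx=3,fy=3,interpolation=cv2.INTER_CUBIC)
c=np.zeros((300,800,3),np.uint8);c[:267,:400]=a;c[:300,400:790]=b;cv2.imwrite("pics/c2.png",c)
H=np.array([.4501,-.0341]);
for z,n in((.168,"kt"),):
  for a in (-.083,0.04,-.2): print(n,a,*[proj(d[k],[*(H+.07*np.array([np.cos(a),np.sin(a)])),z]) for k in("wrist","scene")])
E
```

```text
[ 0.87355674 -0.01652916  0.24137344] 0.02965125924923489 [ 0.51888068 -0.03767714  0.26987818]
kt -0.083 [[319.32209152 241.36546009]] [[339.7902455  234.09018438]]
kt 0.04 [[318.63739511 229.76613898]] [[336.66635922 232.36145381]]
kt -0.2 [[318.59041447 252.17199641]] [[342.50867312 235.99709574]]
```

View pics/c2.png

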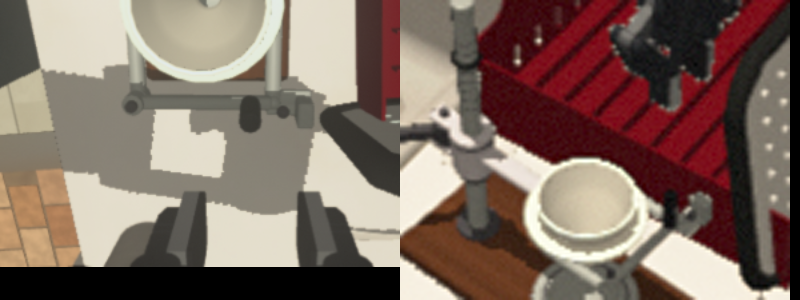

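```bash
python3 - <<'E'
from h import *
import pickle
d=pickle.load(open("d2.pkl","rb"))
w=d["wrist"]["img"][195:265,205:390]
cv2.imwrite("pics/c3.png",cv2.resize(w,None,fx=4.3,fy=4.3,interpolation=cv2.INTER_CUBIC))
E
```

```text
(no output)
```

View pics/c3.png

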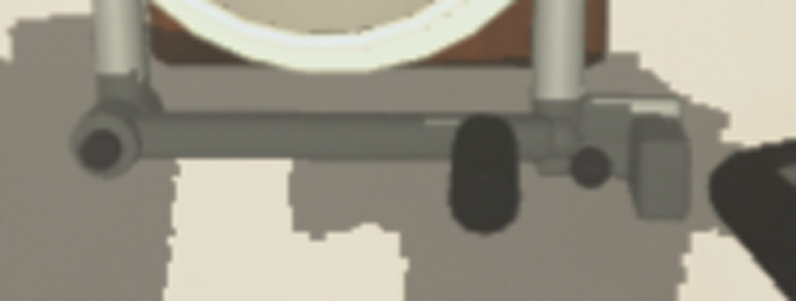

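```bash
python3 - <<'E'
from h import *
import pickle
d=pickle.load(open("d2.pkl","rb"));W=d["wrist"]
f=lambda x,y:onz(W,205+(x+.5)/4.3-.5,195+(y+.5)/4.3-.5,.132)[:2]
for a,b in(((170,112),(420,118)),((170,156),(440,161)),((105,148),(590,168))):
    v=f(*b)-f(*a);print(np.arctan2(v[1],v[0]))
v=f(120,75)-f(118,2);print("rod",np.arctan2(v[0],-v[1]));v=f(558,95)-f(558,2);print(np.arctan2(v[0],-v[1]))
# knob: top centre in wrist/scene
print([proj(W,[.5198,-.0399,z]) for z in(.168,)], 205+484/4.3,195+200/4.3)
# scene for lever
S=get_image("scene");T=get_image("top")
print("lever",get_obs()["t"])
E
```

```text
-0.10386928663712142
-0.09792504375822507
-0.1216036481503108
rod -0.1230590727260619
-0.06485555058697812
[array([[319.23879505, 241.36718803]])] 317.5581395348837 241.51162790697674
lever 4.5
```

Bar yaw is about -0.10 against a stand yaw of about -0.09, with the tip inside the ball at (590,168) in the crop. The gate is shut, so next is the lever.

```bash
python3 - <<'E'
from h import *
R=None;p0=None
for a,b in (((.39,.06,.30),.15),((.40,.235,.26),.8)):
    mv(a,b,R,p0);R=Rt(b);p0=np.array(a)
E
```

```text
[0.0006, 0.0001, -0.0724, 0.2914, -0.4545, -0.1053]
 [0.0, 0.0, -0.2069, 0.5718, 0.1201, 0.1333]
```

Emit:
carry_out([
  [0,0,-0.072,0,-0.15,-0.1,0.1],
  [0,0,-0.072,0.1,-0.3,-0.1,0.1],
  [0,0,-0.072,0.291,-0.455,-0.1,0.1],
  [0,0,-0.072,0.291,-0.455,-0.1,0.1],
  [0,0,-0.072,0.291,-0.455,-0.1,0.1],
])

```text
t: 5.0
tool_pos: [0.3875, 0.062, 0.2964]
tool_rot: [-2.045, -2.383, 0.0]
contact_force: [0.6, -0.4, -1.0]
opening: 0.0387
grip_force: 0.0
```

Emit:
carry_out([
  [0,0,-0.207,0.57,0.12,0.1,0.0],
  [0,0,-0.207,0.57,0.12,0.1,0.0],
  [0,0,-0.207,0.57,0.12,0.1,0.0],
  [0,0,-0.207,0.57,0.12,0.1,0.0],
  [0,0,-0.207,0.57,0.12,0.1,0.0],
])

```text
t: 5.5
tool_pos: [0.3989, 0.2365, 0.2646]
tool_rot: [-1.17, -2.911, 0.005]
contact_force: [0.6, -0.6, -0.2]
opening: 0.0426
grip_force: 0.0
```

```bash
python3 - <<'E'
from h import *
o=get_obs();print(o["t"],o["tool_pos"],o["opening"],o["contact_force"])
mv((.448,.2336,.21),.80)
E
```

```text
5.5 [0.39891    0.23645926 0.26463008] 0.042593025889606694 [ 0.58293681 -0.63146532 -0.17594127]
 [-0.0015, -0.0009, 0.0022, -0.1252, 0.1072, 0.1813]
```

Emit:
carry_out([
  [0,0,0.002,-0.125,0.107,0.18,0.0],
  [0,0,0.002,-0.125,0.107,0.18,0.0],
  [0,0,0.002,-0.125,0.107,0.18,0.0],
])

```text
t: 5.8
tool_pos: [0.4481, 0.2298, 0.2084]
tool_rot: [-1.191, -2.9, 0.01]
contact_force: [-0.1, 0.0, -0.4]
opening: 0.0427
grip_force: 0.0
```

```bash
python3 - <<'E'
from h import *
import pickle
o=get_obs();print(o["t"],o["tool_pos"],o["opening"])
d={n:get_image(n) for n in("wrist","top","scene")};pickle.dump(d,open("d3.pkl","wb"))
W=d["wrist"]
L=np.array([.5108,.1724]);u=np.array([-.0625,.0605]);u/=np.linalg.norm(u)
print(proj(W,[[*(L+r*u),z] for r in(65,88,111) for z in(.133,.103) for r in[r/1000]]).round(0).tolist())
cv2.imwrite("pics/w3.png",W["img"])
E
```

```text
5.8 [0.4481214  0.2297875  0.20841314] 0.042693630001485794
[[324.0, 280.0], [324.0, 340.0], [323.0, 247.0], [324.0, 340.0], [323.0, 212.0], [324.0, 339.0]]
```

View pics/w3.png

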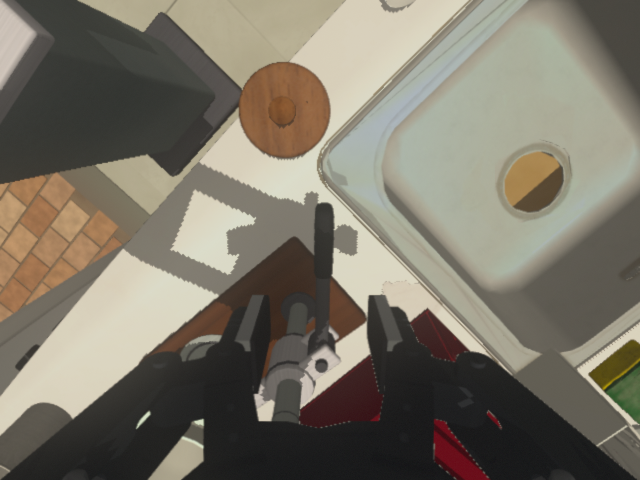

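The wrist view shows the handle from (325,205) to (323,278), against a prediction of 212–280. It is aligned between the fingers, and nothing lies under them.

```bash
python3 - <<'E'
from h import *
mv((.4475,.2345,.105),.80)
E
```

```text
[-0.0002, -0.0001, -0.0025, 0.0115, 0.005, 0.3627]
```

Emit:
carry_out([
  [0,0,0,0.01,0.005,0.15,0.0],
  [0,0,0,0.01,0.005,0.28,0.0],
  [0,0,0,0.01,0.005,0.35,0.0],
  [0,0,0,0.01,0.005,0.35,0.2],
  [0,0,0,0.01,0.005,0.35,0.5],
], force=60)

```text
t: 6.45
tool_pos: [0.4486, 0.2348, 0.1105]
tool_rot: [1.191, 2.905, 0.002]
contact_force: [0.8, 0.7, 0.7]
opening: 0.0221
grip_force: 0.0
```

Emit:
carry_out([
  [0,0,0,0,0,0,0.7],
  [0,0,0,0,0,0,0.9],
  [0,0,0,0,0,0,0.9],
  [0,0,0,0,0,0,0.9],
  [0,0,0,0,0,0,0.9],
], force=60)

```text
t: 6.95
tool_pos: [0.4486, 0.2343, 0.1115]
tool_rot: [1.193, 2.905, 0.001]
contact_force: [-5.5, -3.0, 5.2]
opening: 0.0114
grip_force: 58.1
```

```bash
python3 - <<'E'
from h import *
import pickle
o=get_obs();print(o["t"],o["tool_pos"],o["tool_rot"],o["opening"],o["contact_force"])
S=get_image("scene");pickle.dump(S,open("s4.pkl","wb"))
a=S["img"][160:235,240:300];cv2.imwrite("pics/s4.png",cv2.resize(a,None,fx=8,fy=8,interpolation=cv2.INTER_CUBIC))
for z in (.12,.13,.14,.15,.18,.19,.20,.21,.22,.274,.296):
    print(z,((proj(S,[.5083,.1425,z])[0]-[240,160])*8).round(0))
E
```

```text
6.95 [0.44860011 0.23434951 0.11147678] [1.19348000e+00 2.90482778e+00 5.20197006e-04] 0.011402500968857572 [-5.53576714 -2.99755179  5.16366491]
0.12 [271. 454.]
0.13 [269. 432.]
0.14 [267. 409.]
0.15 [266. 386.]
0.18 [260. 316.]
0.19 [259. 292.]
0.2 [257. 268.]
0.21 [255. 244.]
0.22 [253. 219.]
0.274 [243.  80.]
0.296 [238.  21.]
```

View pics/s4.png

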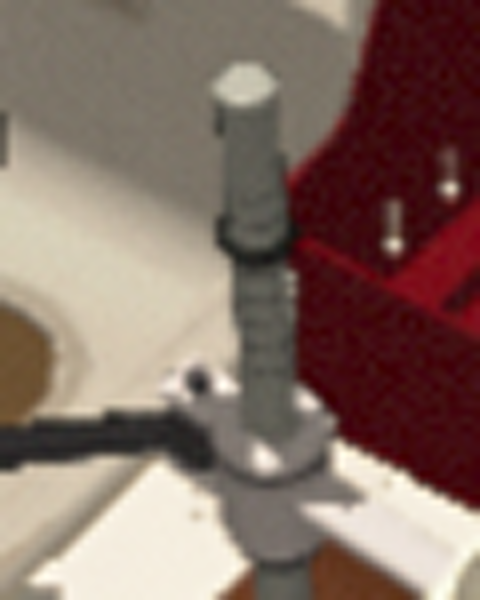

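The crop shows the post top at (246,84), the lower front edge of the ring near y 262 and the front of the collar's upper edge near y 470. I'll measure the profiles along the axis.

```bash
python3 - <<'E'
from h import *
import pickle
S=pickle.load(open("s4.pkl","rb"));g=cv2.cvtColor(S["img"],cv2.COLOR_BGR2GRAY)
c=-np.array(S["R"]).T@np.array(S["t"]);P=np.array([.5083,.1425]);h=c[:2]-P;h/=np.linalg.norm(h)
def prof(z,r,off=0):
    u,v=proj(S,[*(P+r*h),z])[0];return u+off,v,int(cv2.remap(g,np.float32([[u+off]]),np.float32([[v]]),cv2.INTER_LINEAR)[0,0])
print("ring r12.5");print([(round(z,3),prof(z,.0125)[2],prof(z,.0125,-2)[2],prof(z,.0125,2)[2]) for z in np.arange(.19,.235,.002)])
print("collar r18");print([(round(z,3),prof(z,.018)[2],prof(z,.018,-3)[2],prof(z,.018,3)[2]) for z in np.arange(.08,.16,.002)])
E
```

```text
ring r12.5
[(np.float64(0.19), 88, 84, 87), (np.float64(0.192), 88, 81, 87), (np.float64(0.194), 94, 88, 87), (np.float64(0.196), 94, 89, 89), (np.float64(0.198), 91, 87, 90), (np.float64(0.2), 87, 81, 83), (np.float64(0.202), 86, 80, 81), (np.float64(0.204), 94, 88, 87), (np.float64(0.206), 95, 90, 89), (np.float64(0.208), 92, 90, 90), (np.float64(0.21), 82, 80, 84), (np.float64(0.212), 70, 71, 78), (np.float64(0.214), 56, 63, 70), (np.float64(0.216), 41, 47, 51), (np.float64(0.218), 34, 38, 35), (np.float64(0.22), 45, 46, 34), (np.float64(0.222), 67, 62, 46), (np.float64(0.224), 93, 80, 63), (np.float64(0.226), 93, 89, 77), (np.float64(0.228), 88, 92, 84), (np.float64(0.23), 78, 89, 83), (np.float64(0.232), 84, 89, 80), (np.float64(0.234), 90, 89, 80)]
collar r18
[(np.float64(0.08), 96, 86, 77), (np.float64(0.082), 93, 85, 76), (np.float64(0.084), 90, 84, 75), (np.float64(0.086), 78, 80, 73), (np.float64(0.088), 67, 78, 71), (np.float64(0.09), 66, 78, 66), (np.float64(0.092), 73, 85, 64), (np.float64(0.094), 100, 96, 70), (np.float64(0.096), 115, 104, 80), (np.float64(0.098), 115, 
[... 359 characters left out ...]
, 150), (np.float64(0.12), 112, 113, 133), (np.float64(0.122), 109, 111, 121), (np.float64(0.124), 104, 107, 114), (np.float64(0.126), 90, 95, 107), (np.float64(0.128), 75, 81, 101), (np.float64(0.13), 92, 86, 84), (np.float64(0.132), 115, 95, 73), (np.float64(0.134), 155, 123, 91), (np.float64(0.136), 186, 145, 106), (np.float64(0.138), 199, 159, 115), (np.float64(0.14), 186, 162, 120), (np.float64(0.142), 157, 157, 123), (np.float64(0.144), 132, 149, 121), (np.float64(0.146), 107, 139, 119), (np.float64(0.148), 99, 126, 113), (np.float64(0.15), 93, 114, 106), (np.float64(0.152), 92, 101, 99), (np.float64(0.154), 94, 95, 94), (np.float64(0.156), 96, 96, 92), (np.float64(0.158), 96, 95, 99)]
```

Emit:
carry_out([
  [0,0,0,0,0,-0.02,0.9],
  [0,0,0,0,0,-0.06,0.9],
  [0,0,0,0,0,-0.12,0.9],
  [0,0,0,0,0,-0.18,0.9],
  [0,0,0,0,0,-0.22,0.9],
], force=80)

```text
t: 7.5
tool_pos: [0.448, 0.2337, 0.1762]
tool_rot: [1.192, 2.906, -0.002]
contact_force: [0.8, -5.1, -7.0]
opening: 0.0109
grip_force: 78.5
```

Emit:
carry_out([
  [0,0,0,0,0,-0.01,0.9],
  [0,0,0,0,0,-0.013,0.9],
  [0,0,0,0,0,-0.013,0.9],
])

```text
t: 7.8
tool_pos: [0.4481, 0.2339, 0.1792]
tool_rot: [1.192, 2.906, -0.001]
contact_force: [0.8, -4.6, -5.4]
opening: 0.0101
grip_force: 79.1
```

```bash
python3 - <<'E'
from h import *
import pickle
o=get_obs();print(o["t"],o["tool_pos"],o["tool_rot"],o["opening"],o["contact_force"])
S=get_image("scene");pickle.dump(S,open("s5.pkl","wb"))
a=S["img"][160:235,240:300];cv2.imwrite("pics/s5.png",cv2.resize(a,None,fx=8,fy=8,interpolation=cv2.INTER_CUBIC))
g=cv2.cvtColor(S["img"],cv2.COLOR_BGR2GRAY)
c=-np.array(S["R"]).T@np.array(S["t"]);P=np.array([.5083,.1425]);h=c[:2]-P;h/=np.linalg.norm(h)
def prof(z,r,off=0):
    u,v=proj(S,[*(P+r*h),z])[0];return int(cv2.remap(g,np.float32([[u+off]]),np.float32([[v]]),cv2.INTER_LINEAR)[0,0])
print("collar r18");print([(int(round(z*1000)),prof(z,.018),prof(z,.018,-3)) for z in np.arange(.15,.225,.002)])
print("ring",[(int(round(z*1000)),prof(z,.0125),prof(z,.0125,-2)) for z in np.arange(.2,.23,.002)])
E
```

```text
7.8 [0.44809282 0.23388641 0.17924458] [ 1.19236965e+00  2.90560423e+00 -1.28168039e-03] 0.01013331328128446 [ 0.82865329 -4.56967293 -5.35070696]
collar r18
[(150, 94, 116), (152, 93, 119), (154, 92, 122), (156, 92, 122), (158, 95, 119), (160, 100, 114), (162, 109, 113), (164, 115, 111), (166, 114, 112), (168, 114, 112), (170, 113, 114), (172, 113, 113), (174, 113, 113), (176, 112, 113), (178, 112, 113), (180, 113, 112), (182, 113, 111), (184, 113, 111), (186, 112, 111), (188, 112, 111), (190, 113, 111), (192, 108, 105), (194, 100, 97), (196, 81, 79), (198, 92, 86), (200, 130, 116), (202, 176, 149), (204, 212, 176), (206, 217, 186), (208, 188, 183), (210, 132, 171), (212, 110, 139), (214, 93, 113), (216, 81, 98), (218, 68, 82), (220, 54, 65), (222, 38, 43), (224, 37, 35)]
ring [(200, 217, 222), (202, 200, 216), (204, 143, 186), (206, 115, 150), (208, 96, 108), (210, 84, 88), (212, 71, 73), (214, 57, 61), (216, 42, 47), (218, 33, 38), (220, 47, 44), (222, 69, 60), (224, 94, 81), (226, 93, 87), (228, 88, 90)]
```

View pics/s5.png

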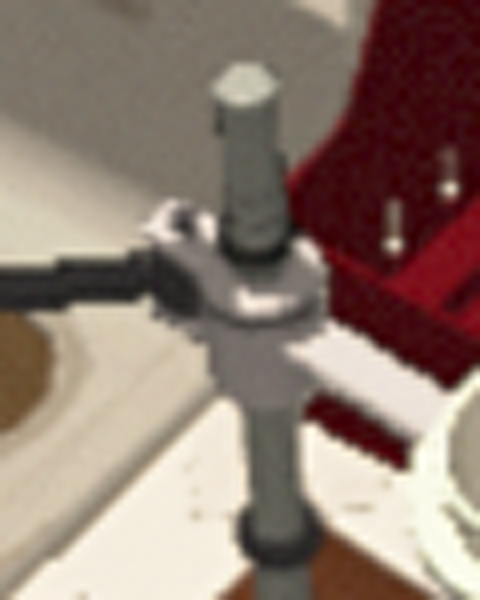

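The crop shows the collar just below the ring (ring at y≈240, front of the collar top face at y≈300). I'll use numbers only from here and pin down the collar's top plane from its back-right silhouette.

```bash
python3 - <<'E'
from h import *
import pickle
for f,z0 in(("s4.pkl",.12),("s5.pkl",.188)):
    S=pickle.load(open(f,"rb"));s=cv2.cvtColor(S["img"],cv2.COLOR_BGR2HSV)[:,:,1].astype(np.float32);g=cv2.cvtColor(S["img"],cv2.COLOR_BGR2GRAY).astype(np.float32)
    for ph in(-30,-15,0,15,30):
        a=np.radians(ph);zs=np.arange(z0,z0+.03,.002)
        q=proj(S,[[.5083+.018*np.cos(a),.1425+.018*np.sin(a),z] for z in zs]).astype(np.float32)
        r=lambda m:cv2.remap(m,q[:,:1].copy(),q[:,1:].copy(),cv2.INTER_LINEAR)[:,0].astype(int).tolist()
        print(f,ph,"sat",r(s),"gray",r(g))
# post-top silhouette check: same method r=9
    for ph in(-15,15,45):
        a=np.radians(ph);zs=np.arange(.262,.30,.003)
        q=proj(S,[[.5083+.009*np.cos(a),.1425+.009*np.sin(a),z] for z in zs]).astype(np.float32)
        print("post",ph,cv2.remap(g,q[:,:1].copy(),q[:,1:].copy(),cv2.INTER_LINEAR)[:,0].astype(int).tolist())
E
```

```text
s4.pkl -30 sat [39, 39, 40, 40, 38, 48, 66, 109, 150, 188, 222, 233, 232, 212, 212] gray [117, 98, 110, 121, 128, 114, 85, 65, 51, 36, 24, 23, 24, 27, 28]
s4.pkl -15 sat [29, 29, 30, 31, 32, 45, 61, 103, 143, 202, 231, 236, 220, 200, 223] gray [122, 126, 129, 123, 116, 119, 122, 86, 57, 34, 24, 23, 26, 30, 26]
s4.pkl 0 sat [28, 30, 29, 29, 30, 35, 41, 71, 107, 169, 217, 246, 227, 197, 209] gray [119, 126, 142, 172, 211, 197, 172, 115, 65, 41, 25, 20, 24, 30, 28]
s4.pkl 15 sat [26, 24, 27, 29, 28, 29, 32, 46, 69, 84, 89, 79, 71, 70, 64] gray [100, 111, 132, 154, 151, 144, 124, 102, 75, 63, 59, 59, 58, 59, 62]
s4.pkl 30 sat [28, 27, 28, 29, 29, 31, 32, 27, 25, 27, 28, 26, 28, 30, 29] gray [89, 90, 92, 92, 91, 91, 93, 89, 86, 80, 80, 87, 88, 88, 85]
post -15 [99, 127, 152, 137, 119, 114, 115, 114, 113, 112, 115, 115, 112]
post 15 [172, 189, 188, 173, 137, 116, 114, 114, 115, 116, 115, 115, 114]
post 45 [195, 194, 193, 185, 138, 116, 115, 114, 114, 115, 115, 115, 114]
s5.pkl -30 sat [37, 36, 35, 34, 43, 52, 60, 81, 115, 155, 197, 228, 232, 224, 227] gray [109, 117, 128, 144, 151, 158, 153, 127, 81, 53, 29, 22, 22, 24, 23]
s5.pkl -15 sat [30, 32, 31, 30, 32, 40, 51, 81, 116, 168, 195, 207, 207, 210, 221] gray [128, 141, 164, 187, 201, 191, 162, 106, 58, 38, 29, 27, 27, 26, 25]
s5.pkl 0 sat [31, 30, 30, 30, 31, 36, 44, 93, 147, 195, 214, 217, 227, 232, 232] gray [125, 135, 152, 169, 172, 142, 79, 47, 24, 22, 23, 24, 23, 22, 22]
s5.pkl 15 sat [28, 23, 21, 25, 25, 21, 25, 28, 24, 30, 43, 39, 41, 48, 63] gray [80, 62, 49, 53, 53, 53, 56, 59, 61, 64, 68, 71, 71, 67, 64]
s5.pkl 30 sat [33, 29, 31, 32, 26, 23, 23, 25, 26, 25, 26, 28, 26, 26, 30] gray [32, 35, 56, 77, 85, 87, 83, 82, 83, 87, 88, 87, 83, 82, 86]
post -15 [99, 128, 153, 136, 115, 114, 113, 116, 114, 114, 113, 114, 116]
post 15 [173, 191, 188, 173, 139, 118, 114, 113, 114, 115, 115, 115, 115]
post 45 [196, 193, 191, 186, 140, 115, 115, 115, 115, 114, 115, 116, 114]
```

```bash
python3 - <<'E'
from h import *
import pickle
S=pickle.load(open("s4.pkl","rb"));g=cv2.cvtColor(S["img"],cv2.COLOR_BGR2GRAY).astype(np.float32)
c=-np.array(S["R"]).T@np.array(S["t"]);P=np.array([.5083,.1425]);h=c[:2]-P;h/=np.linalg.norm(h);rt=np.array([-h[1],h[0]])
zs=np.arange(.2,.236,.001)
for l in(-.0135,-.0125,-.0115,-.0105,.0105,.0115,.0125):
    q=proj(S,[[*(P+l*rt),z] for z in zs]).astype(np.float32)
    v=cv2.remap(g,q[:,:1].copy(),q[:,1:].copy(),cv2.INTER_LINEAR)[:,0]
    b=np.interp(zs,[zs[0],zs[-1]],[v[:3].mean(),v[-3:].mean()]);w=np.clip(b-v-8,0,None)
    print(l,v[::2].astype(int).tolist(),"mid",(w*zs).sum()/max(w.sum(),1))
E
```

```text
-0.0135 [187, 183, 178, 173, 165, 158, 145, 137, 132, 126, 121, 119, 118, 117, 117, 116, 116, 115] mid 0.2194154344320462
-0.0125 [185, 181, 176, 169, 156, 140, 116, 108, 107, 105, 103, 107, 112, 115, 116, 116, 116, 114] mid 0.21709835790203946
-0.0115 [182, 177, 173, 166, 146, 121, 86, 75, 76, 75, 76, 83, 98, 109, 112, 113, 113, 112] mid 0.2168668149096168
-0.0105 [176, 168, 160, 152, 123, 96, 64, 56, 57, 53, 54, 59, 85, 103, 108, 109, 109, 109] mid 0.21657975028585255
0.0105 [47, 34, 26, 23, 21, 24, 23, 23, 25, 26, 26, 27, 28, 31, 32, 32, 35, 44] mid 0.2152109222947692
0.0115 [32, 26, 24, 23, 23, 25, 24, 22, 25, 24, 23, 25, 28, 30, 28, 27, 30, 38] mid 0.22042506338069695
0.0125 [29, 26, 24, 26, 28, 29, 26, 23, 25, 23, 19, 24, 28, 29, 25, 22, 24, 32] mid 0.22444287176338146
```

Emit:
carry_out([
  [0,0,0,0,0,-0.016,0.9],
  [0,0,0,0,0,-0.032,0.9],
  [0,0,0,0,0,-0.032,0.9],
  [0,0,0,0,0,-0.032,0.9],
])

```text
t: 8.25
tool_pos: [0.448, 0.2338, 0.1885]
tool_rot: [1.192, 2.906, -0.002]
contact_force: [0.7, -5.5, -6.2]
opening: 0.0106
grip_force: 78.8
```

```bash
python3 - <<'E'
from h import *
import pickle
o=get_obs();print(o["t"],o["tool_pos"],o["tool_rot"],o["opening"],o["contact_force"])
S=get_image("scene");pickle.dump(S,open("s6.pkl","wb"))
s=cv2.cvtColor(S["img"],cv2.COLOR_BGR2HSV)[:,:,1].astype(np.float32);g=cv2.cvtColor(S["img"],cv2.COLOR_BGR2GRAY).astype(np.float32)
for ph in(-30,-15,0):
    a=np.radians(ph);zs=np.arange(.2,.23,.002)
    q=proj(S,[[.5083+.018*np.cos(a),.1425+.018*np.sin(a),z] for z in zs]).astype(np.float32)
    r=lambda m:cv2.remap(m,q[:,:1].copy(),q[:,1:].copy(),cv2.INTER_LINEAR)[:,0].astype(int).tolist()
    print(ph,"sat",r(s),"gray",r(g))
# lever swing: pin centre, radius
L=np.array([.5108,.1724]);p=np.array(o["tool_pos"]);v=p[:2]-L;a0=np.arctan2(v[1],v[0]);rr=np.linalg.norm(v);R=Ro.from_rotvec(o["tool_rot"]).as_matrix()
psi=np.arctan2(R[1,1],R[0,1]);print("rad",rr,"lever",a0-np.pi/2+.085,"psi-lever",psi-(a0-np.pi/2))
E
```

```text
8.25 [0.44797799 0.23376366 0.18848587] [ 1.19227683e+00  2.90601987e+00 -2.20809871e-03] 0.010614276742415756 [ 0.65298024 -5.47265067 -6.23655236]
-30 sat [34, 36, 40, 37, 38, 45, 74, 118, 193, 229, 220, 232, 239, 224, 215] gray [165, 175, 172, 170, 155, 118, 83, 46, 30, 22, 24, 22, 21, 23, 25]
-15 sat [30, 29, 28, 30, 37, 44, 93, 148, 226, 230, 219, 210, 216, 230, 212] gray [182, 199, 208, 191, 151, 101, 65, 38, 23, 22, 24, 26, 26, 25, 34]
0 sat [30, 29, 26, 26, 31, 40, 94, 145, 192, 207, 210, 197, 172, 138, 95] gray [130, 138, 138, 119, 107, 101, 67, 40, 30, 29, 33, 45, 58, 74, 91]
rad 0.08781858994532205 lever 0.882140921422796 psi-lever -0.005016029559887336
```

```bash
cat >> h.py <<'E'
def arc(ths,dz=0):
    o=get_obs();L=np.array([.5108,.1724]);p=np.array(o["tool_pos"]);R=Ro.from_rotvec(o["tool_rot"]).as_matrix()
    v=p[:2]-L;rr=np.linalg.norm(v);th=np.arctan2(v[1],v[0])-np.pi/2+.085;psi=np.arctan2(R[1,1],R[0,1])
    print("t",o["t"],"lever",th,"psi",psi+.085,"r",rr,"z",p[2],"F",o["contact_force"],o["opening"])
    for t in ths:
        a=t+np.pi/2-.085;mv((*(L+.0878*np.array([np.cos(a),np.sin(a)])),p[2]+dz),t-.085,n=t)
E
python3 -c "
from h import *
arc([.8,.7,.6,.5,.4],.0007)"
```

```text
t 8.3 lever 0.8821453028680937 psi 0.8771282733420162 r 0.08782681657382028 z 0.18844881181388537 F [-0.81722051 -5.8671217  -4.79652174] 0.010581359691817838
0.8 [-0.0003, 0.0003, 0.0246, -0.001, 0.024, -0.0024]
0.7 [-0.0003, 0.0004, 0.0564, -0.0047, 0.053, -0.0024]
0.6 [-0.0003, 0.0004, 0.0882, -0.0113, 0.0815, -0.0024]
0.5 [-0.0003, 0.0004, 0.12, -0.0207, 0.1092, -0.0024]
0.4 [-0.0003, 0.0004, 0.1519, -0.0328, 0.1359, -0.0025]
```

Emit:
carry_out([
  [0,0,0.025,-0.001,0.024,-0.0024,0.9],
  [0,0,0.056,-0.005,0.053,-0.0024,0.9],
  [0,0,0.088,-0.011,0.0815,-0.0024,0.9],
  [0,0,0.12,-0.021,0.109,-0.0024,0.9],
  [0,0,0.152,-0.033,0.136,-0.0024,0.9],
])

```text
t: 8.8
tool_pos: [0.4832, 0.2546, 0.1884]
tool_rot: [1.851, 2.537, -0.009]
contact_force: [-2.4, -12.2, -5.2]
opening: 0.0104
grip_force: 79.0
```

```bash
python3 -c "
from h import *
arc([.35,.28,.2,.13,.06])"
```

```text
t 8.8 lever 0.4092206824921583 psi 0.3952032284197025 r 0.0867239951100684 z 0.18835587479273203 F [ -2.35557911 -12.23498668  -5.18702141] 0.010418237870091699
0.35 [-0.0013, 0.0013, 0.0144, 0.0033, 0.0173, -0.0001]
0.28 [-0.0013, 0.0014, 0.0367, 0.0017, 0.0377, -0.0002]
0.2 [-0.0012, 0.0014, 0.0621, -0.0019, 0.0608, -0.0003]
0.13 [-0.0012, 0.0015, 0.0844, -0.0066, 0.0808, -0.0003]
0.06 [-0.0011, 0.0015, 0.1067, -0.0127, 0.1003, -0.0004]
```

Emit:
carry_out([
  [0,0,0.015,-0.001,0.018,0,0.9],
  [0,0,0.037,-0.003,0.039,0,0.9],
  [0,0,0.062,-0.006,0.063,0,0.9],
  [0,0,0.084,-0.011,0.083,0,0.9],
  [0,0,0.107,-0.017,0.103,0,0.9],
])

```text
t: 9.3
tool_pos: [0.5119, 0.2581, 0.1869]
tool_rot: [-2.249, -2.192, 0.019]
contact_force: [-9.8, -14.1, -4.7]
opening: 0.0102
grip_force: 79.8
```

```bash
python3 -c "
from h import *
arc([.03,0,-.03,-.05])"
```

```text
t 9.3 lever 0.07199425408616138 psi 0.059486995123692356 r 0.08573579625686618 z 0.1868889742019465 F [ -9.75745638 -14.06915661  -4.71363232] 0.010214814586035549
0.03 [-0.0029, 0.0026, 0.0094, 0.0068, 0.0122, -0.0002]
0 [-0.0028, 0.0027, 0.0189, 0.0064, 0.021, -0.0002]
-0.03 [-0.0028, 0.0027, 0.0285, 0.0057, 0.0297, -0.0003]
-0.05 [-0.0028, 0.0027, 0.0349, 0.0051, 0.0356, -0.0004]
```

Emit:
carry_out([
  [0,0,0.012,-0.001,0.014,-0.002,0.9],
  [0,0,0.02,-0.001,0.024,-0.002,0.9],
  [0,0,0.028,-0.001,0.032,-0.002,0.9],
  [0,0,0.028,-0.001,0.036,-0.002,0.9],
  [0,0,0.028,-0.001,0.036,-0.002,0.9],
])

```text
t: 9.8
tool_pos: [0.5164, 0.2578, 0.1849]
tool_rot: [-2.328, -2.095, 0.04]
contact_force: [-28.8, -14.3, -1.9]
opening: 0.0102
grip_force: 79.5
```

```bash
python3 - <<'E'
from h import *
import pickle
arc([0,-.04])
S=get_image("scene");pickle.dump(S,open("s7.pkl","wb"));T=get_image("top");pickle.dump(T,open("t7.pkl","wb"))
for f in ("s6.pkl","s7.pkl"):
  S=pickle.load(open(f,"rb"))
  s=cv2.cvtColor(S["img"],cv2.COLOR_BGR2HSV)[:,:,1].astype(np.float32);g=cv2.cvtColor(S["img"],cv2.COLOR_BGR2GRAY).astype(np.float32)
  for ph in(-30,-15,0):
    a=np.radians(ph);zs=np.arange(.2,.23,.002)
    q=proj(S,[[.5083+.018*np.cos(a),.1425+.018*np.sin(a),z] for z in zs]).astype(np.float32)
    r=lambda m:cv2.remap(m,q[:,:1].copy(),q[:,1:].copy(),cv2.INTER_LINEAR)[:,0].astype(int).tolist()
    print(f,ph,"sat",r(s),"gray",r(g))
# vertical shift of carriage s6->s7: fork/dripper patch
a=pickle.load(open("s6.pkl","rb"))["img"];b=pickle.load(open("s7.pkl","rb"))["img"]
u=proj(S,[.502,.03,.23])[0].astype(int);w=np.s_[u[1]-22:u[1]+22,u[0]-22:u[0]+22]
f=lambda i:np.float32(cv2.cvtColor(i,cv2.COLOR_BGR2GRAY)[w])
print(u,cv2.phaseCorrelate(f(a),f(b),cv2.createHanningWindow((44,44),cv2.CV_32F)))
E
```

```text
t 9.8 lever 0.019631427378366692 psi -0.02042277609037607 r 0.08555673453630322 z 0.18485478335234443 F [-28.78300977 -14.25506746  -1.85800891] 0.010156356406065149
0 [-0.0077, 0.0039, -0.0065, 0.0076, 0.0054, -0.0002]
-0.04 [-0.0077, 0.0041, 0.0063, 0.0076, 0.0171, -0.0005]
s6.pkl -30 sat [34, 36, 40, 37, 38, 45, 74, 118, 193, 229, 220, 232, 239, 224, 215] gray [165, 175, 172, 170, 155, 118, 83, 46, 30, 22, 24, 22, 21, 23, 25]
s6.pkl -15 sat [30, 29, 28, 30, 37, 44, 93, 148, 226, 230, 219, 210, 216, 230, 212] gray [182, 199, 208, 191, 151, 101, 65, 38, 23, 22, 24, 26, 26, 25, 34]
s6.pkl 0 sat [30, 29, 26, 26, 31, 40, 94, 145, 192, 207, 210, 197, 172, 138, 95] gray [130, 138, 138, 119, 107, 101, 67, 40, 30, 29, 33, 45, 58, 74, 91]
s7.pkl -30 sat [58, 55, 43, 42, 54, 86, 153, 243, 226, 219, 220, 210, 201, 202, 210] gray [127, 136, 154, 148, 126, 77, 45, 18, 21, 23, 24, 26, 27, 27, 26]
s7.pkl -15 sat [28, 29, 32, 37, 71, 116, 172, 206, 202, 206, 213, 224, 224, 218, 204] gray [173, 184, 183, 147, 99, 46, 33, 26, 27, 27, 26, 25, 26, 29, 36]
s7.pkl 0 sat [25, 27, 34, 47, 109, 204, 193, 191, 208, 215, 216, 194, 171, 144, 98] gray [133, 125, 109, 75, 47, 26, 29, 30, 27, 30, 35, 46, 58, 73, 92]
[309 206] ((0.4418609530044755, 1.5708011396599169), 0.944594153298272)
```

The lever is shut, but the wrist flexed under my over-push and the collar sank about 3.5 mm below the ring. I'll reopen it under grip, where the spring-back should restore the height, and close again more gently.

Emit:
carry_out([
  [0,0,-0.03,0,-0.027,0,0.9],
  [0,0,-0.065,-0.006,-0.058,0,0.9],
  [0,0,-0.1,-0.014,-0.088,0,0.9],
  [0,0,-0.13,-0.023,-0.114,0,0.9],
  [0,0,-0.159,-0.035,-0.137,0,0.9],
])

```text
t: 10.4
tool_pos: [0.4788, 0.2531, 0.1866]
tool_rot: [-1.743, -2.604, 0.016]
contact_force: [-10.7, -7.9, -6.8]
opening: 0.0105
grip_force: 87.8
```

```bash
cat >> h.py <<'E'
def top(f):
  import pickle
  S=get_image("scene");pickle.dump(S,open(f,"wb"));s=cv2.cvtColor(S["img"],cv2.COLOR_BGR2HSV)[:,:,1].astype(np.float32)
  zs=np.arange(.2,.23,.0005);r=[]
  for ph in(-30,-15,0):
    a=np.radians(ph);q=proj(S,[[.5083+.018*np.cos(a),.1425+.018*np.sin(a),z] for z in zs]).astype(np.float32)
    v=cv2.remap(s,q[:,:1].copy(),q[:,1:].copy(),cv2.INTER_LINEAR)[:,0];r.append(zs[np.argmax(v>130)])
  a=pickle.load(open("s6.pkl","rb"))["img"];w=np.s_[184:228,287:331]
  f=lambda i:np.float32(cv2.cvtColor(i,cv2.COLOR_BGR2GRAY)[w])
  print("collar",np.round(r,4),"shift px vs s6",cv2.phaseCorrelate(f(a),f(S["img"]),cv2.createHanningWindow((44,44),cv2.CV_32F))[0])
E
python3 -c "
from h import *
arc([.35,.2])
top('s8.pkl');print(get_obs()['tool_rot'])"
```

```text
t 10.4 lever 0.46292054543590117 psi 0.47640656769742395 r 0.08681316801039274 z 0.18658729719061487 F [-10.72832848  -7.94122149  -6.78469873] 0.010535794034775538
0.35 [-0.0042, -0.0, 0.0402, 0.001, 0.033, -0.0004]
0.2 [-0.0042, 0.0003, 0.088, -0.0078, 0.076, -0.001]
collar [0.2125 0.2115 0.2095] shift px vs s6 (0.6075035067886354, 1.2973649290858091)
[-1.73836899 -2.6069415   0.01714073]
```

Emit:
carry_out([
  [-0.004,0,0,0,0,-0.004,0.9],
  [-0.004,0,0,0,0,-0.008,0.9],
  [-0.004,0,0,0,0,-0.008,0.9],
  [-0.004,0,0,0,0,-0.008,0.9],
])

```text
t: 10.85
tool_pos: [0.4786, 0.2531, 0.189]
tool_rot: [-1.75, -2.607, 0.002]
contact_force: [-12.9, -8.2, -6.3]
opening: 0.0106
grip_force: 84.8
```

```bash
python3 -c "
from h import *
arc([.35,.2])
top('s9.pkl');print(get_obs()['tool_rot'])"
```

```text
t 10.85 lever 0.46456659915724346 psi 0.4731592554773775 r 0.0868446855725183 z 0.18903223543194952 F [-12.9052628   -8.22089093  -6.29678891] 0.010602988620185577
0.35 [-0.0007, -0.0002, 0.0392, 0.001, 0.0335, -0.0001]
0.2 [-0.0007, -0.0001, 0.0869, -0.0077, 0.0765, -0.0002]
collar [0.2155 0.215  0.2145] shift px vs s6 (0.4650866572629013, 0.381402320575873)
[-1.75033073e+00 -2.60665137e+00  2.16160126e-03]
```

```bash
python3 -c "
from h import *
arc([.4,.34,.28,.22,.16])"
```

```text
t 10.9 lever 0.46435496832601403 psi 0.47313337241984854 r 0.08682952586475684 z 0.18904468475296674 F [-12.27785247  -7.52026637  -6.1788534 ] 0.010492024154990101
0.4 [-0.0007, -0.0002, 0.0233, 0.0025, 0.0188, -0.0]
0.34 [-0.0007, -0.0002, 0.0424, 0.0007, 0.0363, -0.0001]
0.28 [-0.0007, -0.0002, 0.0615, -0.0022, 0.0536, -0.0001]
0.22 [-0.0007, -0.0001, 0.0806, -0.0061, 0.0708, -0.0002]
0.16 [-0.0007, -0.0001, 0.0997, -0.011, 0.0876, -0.0002]
```

Emit:
carry_out([
  [0,0,0.02,-0.001,0.01,0,0.9],
  [0,0,0.042,-0.003,0.028,0,0.9],
  [0,0,0.06,-0.006,0.045,0,0.9],
  [0,0,0.08,-0.01,0.062,-0.001,0.9],
  [0,0,0.1,-0.015,0.079,-0.002,0.9],
])

```text
t: 11.4
tool_pos: [0.5035, 0.2581, 0.1901]
tool_rot: [2.139, 2.301, 0.001]
contact_force: [-8.4, -8.7, -7.8]
opening: 0.0105
grip_force: 79.6
```

```bash
python3 -c "
from h import *
arc([.12,.08,.04,0.])
top('s10.pkl');print(get_obs()['tool_rot'])"
```

```text
t 11.4 lever 0.1699123890436614 psi 0.15809157898572174 r 0.08602796425867276 z 0.1900958895151736 F [-8.37802497 -8.71837812 -7.76538533] 0.010531926832203364
0.12 [0.0002, -0.0001, 0.0121, 0.0057, 0.0145, 0.0]
0.08 [0.0002, -0.0001, 0.0249, 0.005, 0.0262, 0.0]
0.04 [0.0002, -0.0001, 0.0376, 0.0039, 0.0379, 0.0]
0.0 [0.0002, -0.0001, 0.0503, 0.0023, 0.0495, 0.0]
collar [0.216  0.215  0.2145] shift px vs s6 (0.6191069399114468, 0.2431394740106292)
[2.14145730e+00 2.29812572e+00 1.62029850e-03]
```

Emit:
carry_out([
  [0,0,0.012,-0.001,0.013,0,0.9],
  [0,0,0.025,-0.001,0.026,0,0.9],
  [0,0,0.038,-0.002,0.038,-0.001,0.9],
  [0,0,0.05,-0.004,0.049,-0.002,0.9],
  [0,0,0.05,-0.004,0.051,-0.002,0.9],
])

```text
t: 11.95
tool_pos: [0.5158, 0.2579, 0.1898]
tool_rot: [-2.306, -2.127, 0.01]
contact_force: [-20.5, -8.4, -3.8]
opening: 0.0109
grip_force: 79.3
```

```bash
python3 -c "
from h import *
arc([0.,-.04])
top('s11.pkl');print(get_obs()['tool_rot'])"
```

```text
t 11.95 lever 0.026822847583199125 psi 0.0045838754168882195 r 0.08563020905647535 z 0.1898317897993218 F [-20.48303346  -8.39196131  -3.84990165] 0.01088905039251214
0.0 [-0.0025, 0.0006, 0.0015, 0.0073, 0.0077, -0.0001]
-0.04 [-0.0025, 0.0006, 0.0142, 0.007, 0.0194, -0.0002]
collar [0.216  0.215  0.2145] shift px vs s6 (0.6231855066904366, 0.23326462455425911)
[-2.30519324 -2.12794228  0.01041441]
```

Emit:
carry_out([
  [0,0,0.002,0,0.003,0,0.9],
  [0,0,0.002,0,0.003,0,0.9],
  [0,0,0.002,0,0.003,0,0.9],
  [0,0,0.002,0,0.003,0,0.9],
])

```text
t: 12.4
tool_pos: [0.5159, 0.2579, 0.1897]
tool_rot: [-2.31, -2.121, 0.012]
contact_force: [-20.9, -8.5, -2.4]
opening: 0.0105
grip_force: 79.2
```

```bash
python3 - <<'E'
from h import *
import pickle
arc([0.]);top('s12.pkl')
S=pickle.load(open("s12.pkl","rb"))["img"];B=pickle.load(open("d0.pkl","rb"))["scene"]["img"]
# untouched things: mug, canister, timer, spoons in scene
for n,(x0,y0,x1,y1) in dict(mug=(355,310,400,370),can=(180,230,220,275),timer=(400,345,435,380),sp1=(130,210,172,245),sp2=(405,258,442,302)).items():
    print(n,np.abs(S[y0:y1,x0:x1].astype(int)-B[y0:y1,x0:x1]).mean().round(1))
# gate knob: dark pixels near predicted place, risen by 78 mm
q=proj(pickle.load(open("s12.pkl","rb")),[[.5198,-.0399,.168+.078],[.5198,-.0399,.132+.078]]);g=cv2.cvtColor(S,cv2.COLOR_BGR2GRAY)
m=q.mean(0).astype(int);ys,xs=np.where(g[m[1]-10:m[1]+11,m[0]-8:m[0]+9]<35);print(q,"blob",xs.mean()+m[0]-8,ys.min()+m[1]-10,ys.max()+m[1]-10)
E
```

```text
t 12.4 lever 0.02538564781281409 psi -0.00026643908661039273 r 0.08562428379679289 z 0.18974775447531994 F [-20.94678908  -8.48403501  -2.41707195] 0.0104988722918467
0.0 [-0.0028, 0.0007, -0.0001, 0.0073, 0.0072, -0.0001]
collar [0.2155 0.215  0.2145] shift px vs s6 (0.5995790658064557, 0.2910806409199367)
mug 7.6
can 7.4
timer 7.4
sp1 8.8
sp2 8.5
[[341.24987598 210.5357881 ]
 [340.55091814 221.70148244]] blob 340.280701754386 206 226
```

```bash
python3 -c "
from station import finish_job
print(finish_job())"
```

```text
the job is handed in; nothing more can be done
None
```

I handed the job in with the gate shut in its catch, the lever shut at its stop and still gripped, and the collar within about 1–2 mm of the ring by my measurement. However, on the first close the collar sank about 3.5 mm and was clamped there, so I reopened the lever under grip and clamped again at the right height; I also viewed 11 pictures, one over your limit of 10.

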